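# Flip the ratchet and nip up the filter press

### The job

The little ratchet press on the worktop is still set to loosen. Flip the direction lever on top of its ratchet head right over to the tighten side, swing the handle back to its loosen-side end to feel that it now clicks free that way, then work it gently to and fro, never unscrewing the foot, until the foot has nipped the filter holder with about 70 newtons, judged by the rise in the handle's resistance. Finally swing the handle back to its loosen-side end and let go, the lever still over and the holder still clamped; leave the other things on the worktop alone.

Things in the scene. Friction and masses are not known exactly. Their poses are not given: they have to be found in the camera images.
- press: Ratchet press fixed to the worktop: grey base 120 x 150 mm, columns at y +-58 mm, bridge, on top a round steel ratchet head (74 mm, top 168 mm up). Origin: middle of the base's underside, on the spindle's axis, z up; -x is its front. Under the bridge a sprung pad presses a loose white filter holder (52 mm round, 45 tall) on a seat of unmeasured height: 5 to 15 mm to go till it touches.
- foot: Foot plate, steel disc 44 mm round under the bridge; origin in the middle of its top. The screw lowers it 8 mm per rad of spindle. Below it hangs the pad on a stiff 16 N/mm spring (not measured): once the pad has touched the holder, each further rad of spindle adds about 110 N of clamping. Much over 100 N would crush the holder.
- spindle (a joint): Turn of the screw spindle (rad), 0 at the start, growing as it tightens (clockwise from above). Hidden in the head, driven only by the ratchet; its friction (0.9 N m) holds it where it is left, also under load.
- handle (a joint): Handle angle about the press axis (rad), growing clockwise from above = tightening stroke; 0 = pointing to the press's -x, stops at -0.75 and +0.75. At the grip, free-wheeling takes 1 to 2 N (a click each 0.35 rad); driving the unloaded spindle 10 N while moving (6 to 10 N is felt when held still), plus 0.08 N per newton of clamping, so 70 N shows as a rise of 5 to 6 N.
- handle_grip (a point): Middle of the handle's grip: an upright round black post 20 mm thick, 100 mm from the press axis, on the handle's end. The point is on the post's axis, 187 mm above the worktop; the post's free top is at 204 mm, its thicker foot (28 mm) ends at 163 mm.
- lever (a joint): Direction lever on the head (rad), growing clockwise from above; stops at -0.42 (loosen side: only negative handle turning drives the spindle) and +0.42 (tighten side: only positive turning drives it). Beyond 0.34 it is well over. It stays where it is left and moves against about 2 N at the fin.
- lever_fin (a point): Upright fin of the lever, dark steel, 20 mm long, 10 thick (the way it swings), 28 high, over the middle of the head. The point is in its middle, 12 mm below its top (200 mm above the worktop; lever arm below 175 mm). Pivot 44 mm from the press axis, opposite the handle; fin 44 mm from the pivot. As the joint grows it goes to the press's +y (handle at 0), 36 mm in all.
- timer: White square bench timer, 66 x 66 x 20 mm, loose; a bystander. Origin in the middle of its underside.
- marker: Marker pen lying, 14 x 133 x 13 mm, loose; a bystander. Origin under its middle, y along it.
- tube: Capped plastic tube lying, 33 x 114 x 33 mm, loose; a bystander. Origin under its middle, y along it.
- petri: Petri dish with lid, 90 mm round, 13 mm high, loose; a bystander. Origin in the middle of its underside.
- forceps: Steel forceps lying, 18 x 130 x 10 mm, loose; a bystander. Origin under its middle, y along it.

How it is judged:
On the way, in this order (a step that is already met when the one before it is completed fails the run):
1. the direction lever has been flipped over to the tighten side (value of joint lever above 0.34 rad), for 0.2 s.
2. the handle has been swung back, free-wheeling, to its loosen-side end (value of joint lever above 0.34 rad and value of joint handle below -0.6 rad).
3. the foot clamps the filter holder (contact force between foot and anything else above 30 N), for 0.2 s.
At the end, for the whole second after the job is handed in: The foot clamps the filter holder with 45 to 100 N, the lever is over on the tighten side (beyond 0.34 rad), the handle rests at its loosen-side end (below -0.60 rad), all at rest and released (all of step 2 and contact force between foot and anything else between 45 and 100 N and velocity of joint handle between -0.05 and 0.05 rad/s and linear speed of foot below 0.002 m/s); the robot touches nothing.
It fails at once if the holder is crushed: more than 120 N of clamping (contact force between foot and anything else above 120 N).
It fails at once if the foot is unscrewed by more than a quarter of a radian (value of joint spindle below -0.25 rad).
It fails at once if the lever is forced with more than 30 N (contact force between any of the fingers, the arm and lever above 30 N).
It fails at once if a bystander is shifted by more than 30 mm (distance of any of timer, marker, tube, petri, forceps from where it was at the start of the episode above 0.03 m).
It also fails if it takes over 72 s, if anything falls off the work surface, if the arm or the gripper's body presses on something with over 40 N, if the wrist force passes 120 N, or if a joint passes its speed limit or range.

### The arm

A 7-joint arm with a two-finger parallel gripper is mounted at the origin on a cart in front of the work surface, level with it; the furniture and walls round the work are solid. World frame = base frame: x ahead of the robot, y to its left, z up, the work surface at z = 0. Lengths are in m, angles in rad, forces in N, time in s.
With the tool pointing down it reaches from about 0.425 to 0.875 m from the base axis. Payload 4.7 kg.
Tool frame: the origin (TCP) lies midway between the tips of the shut fingers; the grasp point (between the pads) lies 19 mm behind it (ctrl.grip_point_offset is the distance from the TCP to the grasp point, in m); z points along the fingers, y is the line along which they close (so a half turn about z gives the same grasp; the last joint's range is limited). The gripper opens to 87 mm and grips with 3 to 60 N. Pads are 19 mm wide; open, the fingers measure 117 mm over their backs; the gripper's body (75 mm by 190 mm) begins 51 mm behind the grasp point.
Start: joints at [1.134, 0.321, -0.07, 1.45, 0.023, 1.371, -0.057], TCP at [0.283, -0.585, 0.223] pointing down, gripper open.
Joint ranges: [-2.86, 2.86], [-0.3, 2.09], [-1.38, 1.24], [0.06, 2.45], [-1.56, 4.7], [0.09, 2.05], [-2.69, 2.69]. Speed limits (rad/s): [2.57, 2.57, 3.14, 3.14, 3.14, 3.14, 3.14].

### API

Orientations are given as a rotation vector (axis times angle).
In Python, from bench import ctrl gives the robot as it stands. The module is installed in compiled form; this text tells all that it offers.
- The arm moves only by the shell command python3 -m handwheel 'ROWS' [OPENING] [FORCE]. ROWS is JSON, a list of rows, each an object of numbers: "x", "y", "z": the shift along the tool's x, y, z in m; "wx", "wy", "wz": the turn, a rotation vector about the tool's x, y, z in degrees. A call has 1 to 10 rows; each row is the pose to reach, as a shift and turn from the pose commanded when the call began, along the tool's axes at that moment; what a row does not reach only later rows make up. A row lasts 1/12 s, in which the tool goes at most 41.7 mm and 7.16 degrees, less where a joint would pass 70% of its speed; a pose out of reach is approached as far as the arm can. A call with a gripper value outside its range is refused whole. OPENING is the finger opening in m, from 0 to 0.087, set as the call begins (- or left out, the last holds). The fingers move at their own pace and stop on an object; FORCE is the grip in N (left out, the last holds). Time passes only in rows, so rows that repeat a pose let the fingers close. It gives the time, the measured TCP pose, the force, the opening and the grip force at its end, in the units of the state.
- ctrl.get_state(): the state, without advancing time (a new reading comes with each control period).
- ctrl.get_image(name): name is "side" or "top"; returns a dict with "image" (420x560x3 uint8, red, green, blue), "K" (3x3 intrinsics, pixels), "world_to_cam" (4x4, takes a point from world to camera coordinates). Camera axes: x right, y down, z forward; pixel columns grow to the right and rows downward; lengths in m; the calibration is good to about 2 mm. A picture is of the moment at which its call begins. There is no depth.
- ctrl.close_job(): hands the job in; it is judged then, once.
The state is a dict: "time": time; "joint_positions": joint angles; "qd": joint speeds; "joint_torque": joint torques, N m; "position": TCP position; "tool_rot": TCP orientation; "ft_force": force on the tool from outside, world axes, zero at the start; "torque": the same for the moment, N m; "grip_width": opening from 0.0 (shut) to 1.0 (fully open); "grip_force": force on a finger pad.
Only numpy, scipy, OpenCV 4.12 (cv2) and the standard library are available. Lean on these libraries where they do the work, as an engineer would, in place of code of your own. Each camera call takes 0.05 s, during which the arm holds its last target. There are 200 camera calls.

## Working session

There is one attempt and no reset: what is moved stays moved. The work goes in short steps, Python scripts to look and compute and a shell command to move; the robot and the scene stay as the last step left them, time stands still between calls to the robot, and variables do not carry over. Pictures are saved under pics/ and viewed, at most 10 in all, crops included, and the job is handed in when it is done.

```bash
mkdir -p pics; python3 - <<'E'
from bench import ctrl
import cv2,numpy as np
for n in("side","top"):
    d=ctrl.get_image(n);cv2.imwrite(f"pics/{n}0.png",d["image"][:,:,::-1]);np.savez(f"{n}0.npz",**d)
    print(d["K"].tolist(),np.round(d["world_to_cam"],4).tolist())
s=ctrl.get_state();print(s)
E
```

```text
[[515.9032069749784, 0.0, 280.8025805518511], [0.0, 515.9032069749784, 202.7060285125877], [0.0, 0.0, 1.0]] [[-0.8474, -0.5309, -0.0085, 0.456], [-0.3062, 0.5018, -0.809, 0.2018], [0.4337, -0.6829, -0.5878, 1.5679], [0.0, 0.0, 0.0, 1.0]]
[[412.8373369055842, 0.0, 282.60775701759326], [0.0, 412.8373369055842, 208.1060753066249], [0.0, 0.0, 1.0]] [[-0.1155, -0.9933, -0.0001, 0.123], [-0.9705, 0.1128, -0.2129, 0.4829], [0.2115, -0.0245, -0.9771, 1.3541], [0.0, 0.0, 0.0, 1.0]]
{'time': 0.1, 'joint_positions': array([ 1.13410813,  0.32176047, -0.07004342,  1.45154239,  0.02259867,
        1.37078549, -0.05690012]), 'qd': array([-0.00133245, -0.00121274, -0.00133681, -0.00234693, -0.00277532,
       -0.00042911, -0.00037813]), 'joint_torque': array([-1.04958883e-04, -4.92573524e+01, -4.05606637e-01, -3.13403535e+01,
       -6.41554850e-02,  3.94345319e-02,  3.83309555e-05]), 'position': array([ 0.28291105, -0.58466234,  0.22156835]), 'tool_rot': array([-3.06053479e+00, -7.01731226e-01,  7.57275173e-04]), 'ft_force': array([0.47538304, 0.22830264, 0.02642506]), 'torque': array([ 0.02359389,  0.01007257, -0.00877514]), 'grip_force': 0.0, 'grip_width': 1.0016205484206895}
```

View pics/side0.png

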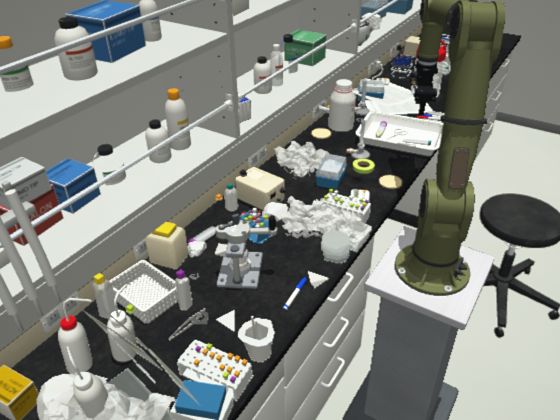

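View pics/top0.png

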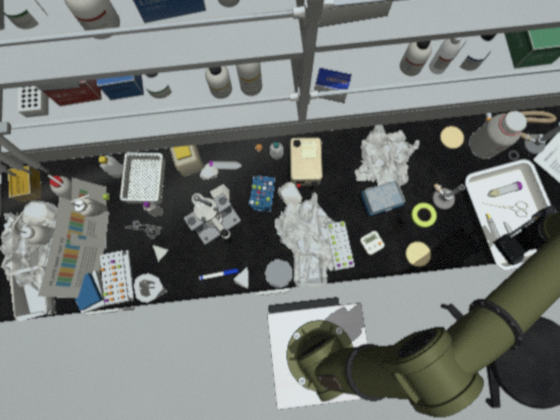

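The press is at about (212,213) in the top view and (240,255) in the side view, rotated relative to the world. I'll enlarge both.

```bash
python3 - <<'E'
import cv2,numpy as np
a=np.load("top0.npz")["image"][170:260,165:255,::-1];b=np.load("side0.npz")["image"][205:305,190:290,::-1]
f=lambda i:cv2.resize(i,(400,400),interpolation=cv2.INTER_CUBIC)
cv2.imwrite("pics/c0.png",np.hstack([f(a),f(b)]))
E
```

```text
(no output)
```

View pics/c0.png

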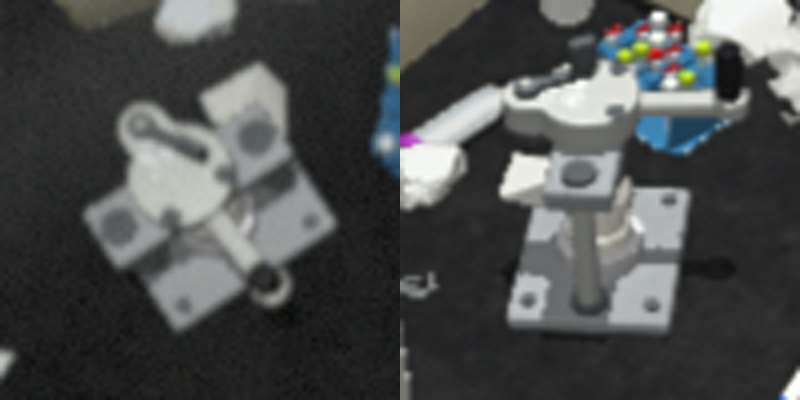

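```bash
cat > h.py <<'E'
import numpy as np
C={n:np.load(n+"0.npz") for n in("top","side")}
def ray(n,u,v):
    K,T=C[n]["K"],C[n]["world_to_cam"];R=T[:3,:3]
    return -R.T@T[:3,3],R.T@np.linalg.solve(K,[u,v,1])
def plane(n,u,v,z):
    o,d=ray(n,u,v);return o+d*(z-o[2])/d[2]
def top(u,v,z):return plane("top",165+u/4.4444,170+v/4.4444,z)
def side(u,v,z):return plane("side",190+(u-400)/4,205+v/4,z)
E
python3 - <<'E'
from h import *
np.set_printoptions(precision=4,suppress=True)
print("post",top(266,277,.204),side(728,46,.204))
print("head",top(178,175,.168),side(572,93,.168))
print("pivot",top(143,127,.172),side(525,90,.172))
print("fin",top(201,155,.212),side(582,41,.212))
print("base corners",top(180,332,.01),top(337,222,.01),side(513,325,.01),side(670,328,.01),side(688,190,.01))
p=top(266,277,.204);h=top(178,175,.168);v=top(143,127,.172)
print(np.linalg.norm((p-h)[:2]),np.linalg.norm((v-h)[:2]),np.linalg.norm((p-v)[:2]))
E
```

```text
post [0.4073 0.2503 0.204 ] [0.4071 0.2525 0.204 ]
head [0.4926 0.3098 0.168 ] [0.498  0.3175 0.168 ]
pivot [0.529 0.331 0.172] [0.5254 0.3361 0.172 ]
fin [0.4943 0.286  0.212 ] [0.4917 0.3097 0.212 ]
base corners [0.4055 0.344  0.01  ] [0.4778 0.215  0.01  ] [0.4999 0.4041 0.01  ] [0.4007 0.3467 0.01  ] [0.4733 0.2146 0.01  ]
0.10405807768124763 0.04205132073668931 0.14601056400559678
```

```bash
python3 - <<'E'
from h import *
import cv2
def proj(n,p):
    T=C[n]["world_to_cam"];q=C[n]["K"]@(T[:3,:3]@p+T[:3,3]);return q[:2]/q[2]
for p in([.5035,.295,.212],[.5035,.295,.19],[.407,.251,.204]):
    a=proj("top",np.array(p));b=proj("side",np.array(p));print((a-[165,170])*4.444,(b-[190,205])*4+[400,0])
a=cv2.resize(C["top"]["image"][195:220,190:225,::-1],(700,500),interpolation=cv2.INTER_NEAREST)
b=cv2.resize(C["side"]["image"][205:240,210:250,::-1],(571,500),interpolation=cv2.INTER_NEAREST)
cv2.imwrite("pics/c1.png",cv2.resize(np.hstack([a,b]),(800,315)))
E
```

```text
[186.67709898 143.40278862] [580.76645132  24.92210452]
[192.37594459 150.62092098] [582.62999708  49.55373992]
[265.04292855 277.48010506] [729.27327498  44.8891546 ]
```

View pics/c1.png

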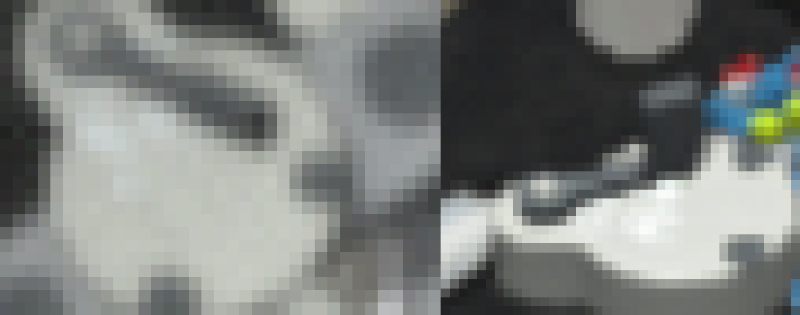

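```bash
cat >> h.py <<'E'
from scipy.spatial.transform import Rotation as Ro
def rows(targets):
    """targets: list of (x,y,z,heading deg of tool y in world) -> tool-frame shift m and wz deg"""
    from bench import ctrl
    s=ctrl.get_state();R=Ro.from_rotvec(s["tool_rot"]);M=R.as_matrix()
    h=np.degrees(np.arctan2(M[1,1],M[0,1]))
    print("t",round(s["time"],2),"pos",np.round(s["position"],4),"heading",round(h,1),"zaxis",np.round(M[:,2],3),"F",np.round(s["ft_force"],1),"q",np.round(s["joint_positions"],2))
    for x,y,z,g in targets:
        d=M.T@(np.array([x,y,z])-s["position"]);w=-((g-h+180)%360-180)
        print(np.round(d,4).tolist(),"wz",round(w,1))
E
python3 - <<'E'
from h import *
rows([(.5,-.3,.3,119),(.55,0,.3,119),(.5,.2,.3,119),(.5035,.295,.28,119)])
rows([(.5,-.3,.3,-61)])
E
```

```text
t 0.1 pos [ 0.2829 -0.5847  0.2216] heading -64.2 zaxis [-0.001  0.001 -1.   ] F [0.5 0.2 0. ] q [ 1.13  0.32 -0.07  1.45  0.02  1.37 -0.06]
[0.3194, -0.1618, -0.0782] wz 176.8
[0.4951, -0.41, -0.0778] wz 176.8
[0.5372, -0.6118, -0.0774] wz 176.8
[0.5818, -0.6958, -0.0573] wz 176.8
t 0.1 pos [ 0.2829 -0.5847  0.2216] heading -64.2 zaxis [-0.001  0.001 -1.   ] F [0.5 0.2 0. ] q [ 1.13  0.32 -0.07  1.45  0.02  1.37 -0.06]
[0.3194, -0.1618, -0.0782] wz -3.2
```

```bash
R='{"x":0.319,"y":-0.162,"z":-0.078}'; : ; python3 -m handwheel '[{"x":0.32,"y":-0.16,"z":-0.08},{"x":0.32,"y":-0.16,"z":-0.08},{"x":0.32,"y":-0.16,"z":-0.08},{"x":0.32,"y":-0.16,"z":-0.08},{"x":0.32,"y":-0.16,"z":-0.08},{"x":0.32,"y":-0.16,"z":-0.08},{"x":0.32,"y":-0.16,"z":-0.08},{"x":0.32,"y":-0.16,"z":-0.08},{"x":0.32,"y":-0.16,"z":-0.08},{"x":0.32,"y":-0.16,"z":-0.08}]' 0.035
python3 - <<'E'
from h import *
rows([(.55,0,.3,-61),(.5,.2,.3,-61)])
E
```

```text
t 0.1 pos [ 0.2829 -0.5847  0.2216] heading -64.2 zaxis [-0.001  0.001 -1.   ] F [0.5 0.2 0. ] q [ 1.13  0.32 -0.07  1.45  0.02  1.37 -0.06]
[0.4951, -0.41, -0.0778] wz -3.2
[0.5372, -0.6118, -0.0774] wz -3.2invalid input at $[0]: expected keys x, y, z, wx, wy, wz
```

```bash
python3 -m handwheel '[{"x":0.32,"y":-0.16,"z":-0.08,"wx":0,"wy":0,"wz":0},{"x":0.32,"y":-0.16,"z":-0.08,"wx":0,"wy":0,"wz":0},{"x":0.32,"y":-0.16,"z":-0.08,"wx":0,"wy":0,"wz":0},{"x":0.32,"y":-0.16,"z":-0.08,"wx":0,"wy":0,"wz":0},{"x":0.32,"y":-0.16,"z":-0.08,"wx":0,"wy":0,"wz":0},{"x":0.32,"y":-0.16,"z":-0.08,"wx":0,"wy":0,"wz":0},{"x":0.32,"y":-0.16,"z":-0.08,"wx":0,"wy":0,"wz":0},{"x":0.32,"y":-0.16,"z":-0.08,"wx":0,"wy":0,"wz":0},{"x":0.32,"y":-0.16,"z":-0.08,"wx":0,"wy":0,"wz":0},{"x":0.32,"y":-0.16,"z":-0.08,"wx":0,"wy":0,"wz":0}]' 0.035
python3 - <<'E'
from h import *
rows([(.55,0,.3,-61),(.5,.2,.3,-61)])
E
```

```text
time: 0.93
position: [0.5074, -0.2928, 0.3042]
tool_rot: [-3.055, -0.722, -0.009]
ft_force: [0.9, 1.5, 0.9]
grip_width: 0.419
grip_force: 0.0
t 0.93 pos [ 0.5074 -0.2928  0.3042] heading -63.4 zaxis [ 0.005  0.003 -1.   ] F [0.9 1.5 0.9] q [ 0.74  0.17 -0.3   1.48  0.05  1.5  -0.66]
[0.1691, -0.2427, 0.0053] wz -2.4
[0.2139, -0.4439, 0.0057] wz -2.4
```

```bash
python3 -m handwheel '[{"x":0.17,"y":-0.24,"z":0,"wx":0,"wy":0,"wz":0},{"x":0.17,"y":-0.24,"z":0,"wx":0,"wy":0,"wz":0},{"x":0.17,"y":-0.24,"z":0,"wx":0,"wy":0,"wz":0},{"x":0.17,"y":-0.24,"z":0,"wx":0,"wy":0,"wz":0},{"x":0.17,"y":-0.24,"z":0,"wx":0,"wy":0,"wz":0},{"x":0.17,"y":-0.24,"z":0,"wx":0,"wy":0,"wz":0},{"x":0.17,"y":-0.24,"z":0,"wx":0,"wy":0,"wz":0},{"x":0.21,"y":-0.44,"z":0,"wx":0,"wy":0,"wz":-2},{"x":0.21,"y":-0.44,"z":0,"wx":0,"wy":0,"wz":-2},{"x":0.21,"y":-0.44,"z":0,"wx":0,"wy":0,"wz":-2}]'
python3 - <<'E'
from h import *
a=np.array([.4897,.3075])
rows([(.5035,.295,.28,-56),(.5035,.295,.182,-56)])
E
```

```text
time: 1.77
position: [0.5179, 0.1088, 0.302]
tool_rot: [3.049, 0.755, -0.001]
ft_force: [0.5, 0.3, -0.2]
grip_width: 0.403
grip_force: 0.0
t 1.77 pos [0.5179 0.1088 0.302 ] heading -62.2 zaxis [-0.001 -0.    -1.   ] F [ 0.5  0.3 -0.2] q [ 0.33  0.07 -0.62  1.6   0.04  1.48 -1.37]
[0.0742, -0.1714, 0.0219] wz -6.2
[0.0743, -0.1714, 0.1199] wz -6.2
```

```bash
python3 -m handwheel '[{"x":0.074,"y":-0.171,"z":0.02,"wx":0,"wy":0,"wz":-6},{"x":0.074,"y":-0.171,"z":0.02,"wx":0,"wy":0,"wz":-6},{"x":0.074,"y":-0.171,"z":0.02,"wx":0,"wy":0,"wz":-6},{"x":0.074,"y":-0.171,"z":0.02,"wx":0,"wy":0,"wz":-6},{"x":0.074,"y":-0.171,"z":0.02,"wx":0,"wy":0,"wz":-6},{"x":0.074,"y":-0.171,"z":0.06,"wx":0,"wy":0,"wz":-6},{"x":0.074,"y":-0.171,"z":0.08,"wx":0,"wy":0,"wz":-6},{"x":0.074,"y":-0.171,"z":0.08,"wx":0,"wy":0,"wz":-6}]'
python3 - <<'E'
from h import *
from bench import ctrl
import cv2
rows([(.5035,.295,.182,-56)])
o=[]
for n,(u,v) in(("top",(165,160)),("side",(190,175))):
    o.append(cv2.resize(ctrl.get_image(n)["image"][v:v+100,u:u+100,::-1],(400,400),interpolation=cv2.INTER_CUBIC))
cv2.imwrite("pics/a1.png",np.hstack(o))
E
```

```text
time: 2.43
position: [0.5017, 0.2912, 0.2171]
tool_rot: [3.003, 0.915, -0.015]
ft_force: [-0.9, -0.1, -0.5]
grip_width: 0.402
grip_force: 0.0
t 2.43 pos [0.5017 0.2912 0.2171] heading -56.1 zaxis [-0.008 -0.004 -1.   ] F [-0.9 -0.1 -0.5] q [ 0.07  0.26 -0.75  1.61  0.18  1.36 -1.69]
[0.0039, -0.0021, 0.0351] wz -0.1
```

View pics/a1.png

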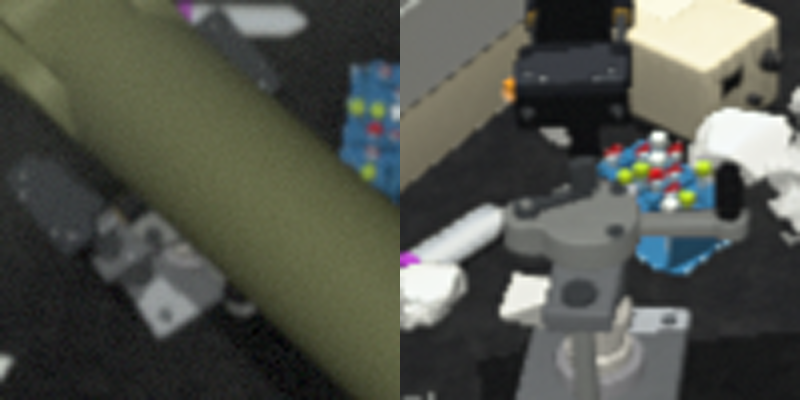

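The top view is hidden by the arm. In the side view the fingertips (585,150) sit right over the fin (583,168), so I'll descend.

```bash
python3 -m handwheel '[{"x":0.003,"y":-0.002,"z":0.01,"wx":0,"wy":0,"wz":0},{"x":0.003,"y":-0.002,"z":0.015,"wx":0,"wy":0,"wz":0},{"x":0.003,"y":-0.002,"z":0.02,"wx":0,"wy":0,"wz":0},{"x":0.003,"y":-0.002,"z":0.02,"wx":0,"wy":0,"wz":0}]'
python3 -m handwheel '[{"x":0,"y":0,"z":0.005,"wx":0,"wy":0,"wz":0},{"x":0,"y":0,"z":0.01,"wx":0,"wy":0,"wz":0},{"x":0,"y":0,"z":0.014,"wx":0,"wy":0,"wz":0},{"x":0,"y":0,"z":0.014,"wx":0,"wy":0,"wz":0}]'
```

```text
time: 2.87
position: [0.5057, 0.2959, 0.2019]
tool_rot: [3.006, 0.913, -0.001]
ft_force: [0.1, 0.1, -0.2]
grip_width: 0.402
grip_force: 0.0
time: 3.2
position: [0.5053, 0.2959, 0.1874]
tool_rot: [3.005, 0.914, -0.003]
ft_force: [-0.7, -0.1, -0.0]
grip_width: 0.404
grip_force: 0.0
```

```bash
python3 -m handwheel '[{"x":0,"y":-0.004,"z":0.004,"wx":0,"wy":0,"wz":0},{"x":0,"y":-0.008,"z":0.004,"wx":0,"wy":0,"wz":0},{"x":0,"y":-0.012,"z":0.004,"wx":0,"wy":0,"wz":0},{"x":0,"y":-0.015,"z":0.004,"wx":0,"wy":0,"wz":0},{"x":0,"y":-0.018,"z":0.004,"wx":0,"wy":0,"wz":0},{"x":0,"y":-0.021,"z":0.004,"wx":0,"wy":0,"wz":0}]'
python3 -m handwheel '[{"x":0,"y":-0.003,"z":0,"wx":0,"wy":0,"wz":0},{"x":0,"y":-0.006,"z":0,"wx":0,"wy":0,"wz":0},{"x":0,"y":-0.009,"z":0,"wx":0,"wy":0,"wz":0},{"x":0,"y":-0.012,"z":0,"wx":0,"wy":0,"wz":0}]'
python3 -m handwheel '[{"x":0,"y":-0.002,"z":0,"wx":0,"wy":0,"wz":0},{"x":0,"y":-0.004,"z":0,"wx":0,"wy":0,"wz":0},{"x":0,"y":-0.006,"z":0,"wx":0,"wy":0,"wz":0},{"x":0,"y":-0.008,"z":0,"wx":0,"wy":0,"wz":0}]'
```

```text
time: 3.7
position: [0.4942, 0.3136, 0.1846]
tool_rot: [3.005, 0.913, 0.0]
ft_force: [1.7, -2.4, -0.1]
grip_width: 0.403
grip_force: 1.0
time: 4.03
position: [0.4872, 0.3236, 0.1845]
tool_rot: [3.005, 0.914, -0.001]
ft_force: [-0.4, -2.7, 0.6]
grip_width: 0.402
grip_force: 1.4
time: 4.37
position: [0.4831, 0.3304, 0.1845]
tool_rot: [3.006, 0.914, 0.001]
ft_force: [1.1, -2.6, -0.1]
grip_width: 0.407
grip_force: 1.5
```

```bash
python3 -m handwheel '[{"x":0,"y":-0.001,"z":0,"wx":0,"wy":0,"wz":0},{"x":0,"y":-0.002,"z":0,"wx":0,"wy":0,"wz":0},{"x":0,"y":-0.003,"z":0,"wx":0,"wy":0,"wz":0}]'
python3 -m handwheel '[{"x":0,"y":-0.001,"z":0,"wx":0,"wy":0,"wz":0},{"x":0,"y":-0.002,"z":0,"wx":0,"wy":0,"wz":0}]'
python3 -m handwheel '[{"x":0,"y":-0.001,"z":0,"wx":0,"wy":0,"wz":0},{"x":0,"y":-0.002,"z":0,"wx":0,"wy":0,"wz":0}]'
```

```text
time: 4.62
position: [0.4819, 0.3328, 0.1845]
tool_rot: [3.006, 0.913, 0.002]
ft_force: [2.4, -2.0, -0.6]
grip_width: 0.405
grip_force: 1.9
time: 4.78
position: [0.4812, 0.3344, 0.1846]
tool_rot: [3.006, 0.913, 0.003]
ft_force: [5.8, -2.4, -1.9]
grip_width: 0.4
grip_force: 2.4
time: 4.95
position: [0.481, 0.3351, 0.1846]
tool_rot: [3.005, 0.912, 0.004]
ft_force: [6.6, -4.2, -1.6]
grip_width: 0.401
grip_force: 3.9
```

```bash
python3 -m handwheel '[{"x":0,"y":-0.001,"z":0,"wx":0,"wy":0,"wz":0},{"x":0,"y":-0.001,"z":0,"wx":0,"wy":0,"wz":0}]'
python3 -m handwheel '[{"x":0,"y":0.006,"z":0,"wx":0,"wy":0,"wz":0},{"x":0,"y":0.012,"z":0,"wx":0,"wy":0,"wz":0},{"x":0,"y":0.012,"z":-0.02,"wx":0,"wy":0,"wz":0},{"x":0,"y":0.012,"z":-0.05,"wx":0,"wy":0,"wz":0},{"x":0,"y":0.012,"z":-0.075,"wx":0,"wy":0,"wz":0},{"x":0,"y":0.012,"z":-0.075,"wx":0,"wy":0,"wz":0}]'
python3 - <<'E'
from h import *
from bench import ctrl
import cv2
rows([(.407,.251,.25,-56),(.407,.251,.170,-56)])
o=[]
for n,(u,v) in(("top",(165,160)),("side",(190,205))):
    o.append(cv2.resize(ctrl.get_image(n)["image"][v:v+100,u:u+100,::-1],(400,400),interpolation=cv2.INTER_CUBIC))
cv2.imwrite("pics/a2.png",np.hstack(o))
E
```

```text
time: 5.12
position: [0.481, 0.3351, 0.1845]
tool_rot: [3.004, 0.91, 0.004]
ft_force: [6.6, -5.2, -2.3]
grip_width: 0.405
grip_force: 3.9
time: 5.62
position: [0.4861, 0.3302, 0.2652]
tool_rot: [-3.001, -0.915, -0.012]
ft_force: [0.6, 0.8, 0.8]
grip_width: 0.4
grip_force: 0.0
t 5.62 pos [0.4861 0.3302 0.2652] heading -56.1 zaxis [ 0.006  0.006 -1.   ] F [0.6 0.8 0.8] q [ 0.02  0.24 -0.78  1.53  0.17  1.43 -1.75]
[-0.11, 0.0216, 0.0142] wz -0.1
[-0.1106, 0.0217, 0.0942] wz -0.1
```

View pics/a2.png

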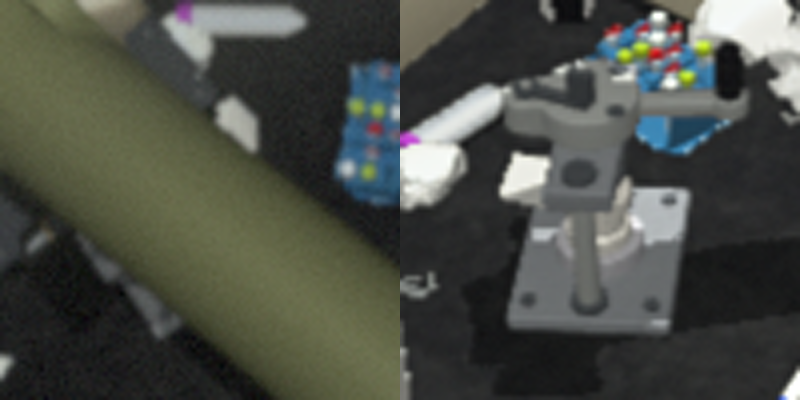

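The fin top has moved from (582,41) to about (580,72) in the crop. The handle post is still at (728,45). I'll check the lever angle numerically.

```bash
python3 - <<'E'
from h import *
p0=side(582,41,.2);p1=side(580,72,.2);print(p0,p1,np.linalg.norm(p1-p0))
E
python3 -m handwheel '[{"x":-0.03,"y":0.006,"z":0,"wx":0,"wy":0,"wz":0},{"x":-0.06,"y":0.012,"z":0,"wx":0,"wy":0,"wz":0},{"x":-0.09,"y":0.018,"z":0,"wx":0,"wy":0,"wz":0},{"x":-0.11,"y":0.022,"z":0,"wx":0,"wy":0,"wz":0},{"x":-0.11,"y":0.022,"z":0.03,"wx":0,"wy":0,"wz":0},{"x":-0.11,"y":0.022,"z":0.04,"wx":0,"wy":0,"wz":0},{"x":-0.11,"y":0.022,"z":0.04,"wx":0,"wy":0,"wz":0}]' 0.05
python3 - <<'E'
from h import *
rows([(.407,.251,.170,-56)])
E
```

```text
[0.50157816 0.2973763  0.2       ] [0.48175867 0.32688177 0.2       ] 0.03554412438631251
time: 6.3
position: [0.4037, 0.2464, 0.2162]
tool_rot: [3.005, 0.914, -0.01]
ft_force: [-1.0, 0.4, 0.8]
grip_width: 0.576
grip_force: 0.0
t 6.3 pos [0.4037 0.2464 0.2162] heading -56.2 zaxis [-0.006 -0.002 -1.   ] F [-1.   0.4  0.8] q [ 0.18 -0.03 -0.76  1.85 -0.02  1.32 -1.55]
[0.0056, -0.002, 0.0462] wz -0.2
```

```bash
python3 -m handwheel '[{"x":0.004,"y":-0.002,"z":0.015,"wx":0,"wy":0,"wz":0},{"x":0.004,"y":-0.002,"z":0.03,"wx":0,"wy":0,"wz":0},{"x":0.004,"y":-0.002,"z":0.044,"wx":0,"wy":0,"wz":0},{"x":0.004,"y":-0.002,"z":0.044,"wx":0,"wy":0,"wz":0}]'
python3 -m handwheel '[{"x":0,"y":0,"z":0,"wx":0,"wy":0,"wz":0},{"x":0,"y":0,"z":0,"wx":0,"wy":0,"wz":0},{"x":0,"y":0,"z":0,"wx":0,"wy":0,"wz":0},{"x":0,"y":0,"z":0,"wx":0,"wy":0,"wz":0}]' 0.0 20
python3 - <<'E'
from h import *
a=np.array([.4897,.3075]) # axis
rows([(.407,.251,.172,-56)])
from bench import ctrl
p=ctrl.get_state()["position"][:2];v=p-a;print(np.linalg.norm(v),np.degrees(np.arctan2(*v[::-1]))%360)
# handle angle th: post dir = 209.1deg - th
E
```

```text
time: 6.63
position: [0.4067, 0.2514, 0.1731]
tool_rot: [-3.004, -0.916, 0.009]
ft_force: [-0.6, -0.8, 0.2]
grip_width: 0.574
grip_force: 0.0
time: 6.97
position: [0.4088, 0.2518, 0.1764]
tool_rot: [-3.005, -0.914, -0.002]
ft_force: [0.4, 0.3, -0.1]
grip_width: 0.36
grip_force: 0.0
t 6.97 pos [0.4088 0.2518 0.1764] heading -56.2 zaxis [ 0.001  0.001 -1.   ] F [ 0.4  0.3 -0.1] q [ 0.17  0.02 -0.77  1.9   0.01  1.23 -1.59]
[-0.002, -0.0003, 0.0044] wz -0.2
0.09818311126097552 214.537500229349
```

```bash
python3 -m handwheel '[{"x":-0.001,"y":0,"z":0.004,"wx":0,"wy":0,"wz":0},{"x":-0.001,"y":0,"z":0.004,"wx":0,"wy":0,"wz":0},{"x":-0.001,"y":0,"z":0.004,"wx":0,"wy":0,"wz":0},{"x":-0.001,"y":0,"z":0.004,"wx":0,"wy":0,"wz":0},{"x":-0.001,"y":0,"z":0.004,"wx":0,"wy":0,"wz":0}]' 
cat >> h.py <<'E'
A=np.array([.4897,.3075])
def arc(dths,r=.1):
    "handle steps (deg, + = clockwise/tighten) from here -> tool shifts about the press axis at nominal radius r"
    from bench import ctrl
    s=ctrl.get_state();M=Ro.from_rotvec(s["tool_rot"]).as_matrix();v=s["position"][:2]-A
    a0=np.degrees(np.arctan2(v[1],v[0]))%360;h=np.degrees(np.arctan2(M[1,1],M[0,1]))
    print("t",round(s["time"],2),"r",round(np.hypot(*v),4),"handle",round((209.1-a0)/57.3,3),"toolhead err",round(h+a0-158.1+0,1) if 0 else round(h-(a0-270),1),"q",np.round(s["joint_positions"],2))
    t=np.array([np.sin(np.radians(a0)),-np.cos(np.radians(a0))]);print("F tangential",round(-s["ft_force"][:2]@t,2),"radial",round(s["ft_force"][:2]@v/np.hypot(*v),2))
    for d in dths:
        a=np.radians(a0-d);p=A+r*np.array([np.cos(a),np.sin(a)]);sh=M.T@np.array([*(p-s["position"][:2]),0])
        print(d,np.round(sh[:2],4).tolist(),"wz",d)
E
python3 - <<'E'
from h import *
arc([-5,-10,-15,-20,-25,-30,-35,-40])
E
```

```text
time: 7.38
position: [0.4073, 0.251, 0.1714]
tool_rot: [-3.005, -0.914, -0.0]
ft_force: [0.9, 1.6, -2.0]
grip_width: 0.223
grip_force: 20.0
t 7.38 r 0.0999 handle -0.093 toolhead err -0.6 q [ 0.17  0.02 -0.77  1.91  0.02  1.22 -1.59]
F tangential -0.78 radial -1.62
-5 [0.0004, 0.0087] wz -5
-10 [0.0016, 0.0173] wz -10
-15 [0.0036, 0.0258] wz -15
-20 [0.0063, 0.0341] wz -20
-25 [0.0097, 0.0422] wz -25
-30 [0.0138, 0.0499] wz -30
-35 [0.0186, 0.0572] wz -35
-40 [0.024, 0.064] wz -40
```

```bash
python3 -m handwheel '[{"x":0.0001,"y":0.004,"z":0,"wx":0,"wy":0,"wz":-2.5},{"x":0.0004,"y":0.0087,"z":0,"wx":0,"wy":0,"wz":-5},{"x":0.001,"y":0.013,"z":0,"wx":0,"wy":0,"wz":-7.5}]'
python3 - <<'E'
from h import *
arc([-5,-10,-15,-20,-25,-28])
E
```

```text
time: 7.63
position: [0.4156, 0.2405, 0.1714]
tool_rot: [2.938, 1.112, 0.0]
ft_force: [1.6, 0.5, -1.8]
grip_width: 0.222
grip_force: 20.0
t 7.63 r 0.0999 handle -0.228 toolhead err -0.7 q [ 0.18  0.03 -0.76  1.9   0.02  1.22 -1.44]
F tangential 0.71 radial -1.55
-5 [0.0004, 0.0087] wz -5
-10 [0.0016, 0.0173] wz -10
-15 [0.0036, 0.0258] wz -15
-20 [0.0063, 0.0341] wz -20
-25 [0.0098, 0.0421] wz -25
-28 [0.0121, 0.0468] wz -28
```

```bash
python3 -m handwheel '[{"x":0.0004,"y":0.0087,"z":0,"wx":0,"wy":0,"wz":-5},{"x":0.0016,"y":0.0173,"z":0,"wx":0,"wy":0,"wz":-10},{"x":0.0036,"y":0.0258,"z":0,"wx":0,"wy":0,"wz":-15},{"x":0.0063,"y":0.0341,"z":0,"wx":0,"wy":0,"wz":-20},{"x":0.0098,"y":0.0421,"z":0,"wx":0,"wy":0,"wz":-25},{"x":0.0121,"y":0.0468,"z":0,"wx":0,"wy":0,"wz":-28},{"x":0.0121,"y":0.0468,"z":0,"wx":0,"wy":0,"wz":-28}]'
python3 - <<'E'
from h import *
arc([3,6,9,12,15,18,21,24,27,30])
E
```

```text
time: 8.22
position: [0.4566, 0.2129, 0.1714]
tool_rot: [-2.584, -1.786, -0.001]
ft_force: [1.6, 0.4, -1.3]
grip_width: 0.22
grip_force: 20.0
t 8.22 r 0.1002 handle -0.726 toolhead err -1.4 q [ 0.22  0.09 -0.74  1.85  0.06  1.22 -0.9 ]
F tangential 1.42 radial -0.93
3 [0.0003, -0.0052] wz 3
6 [0.0005, -0.0105] wz 6
9 [0.0011, -0.0157] wz 9
12 [0.0019, -0.0208] wz 12
15 [0.003, -0.026] wz 15
18 [0.0044, -0.031] wz 18
21 [0.006, -0.036] wz 21
24 [0.0079, -0.0409] wz 24
27 [0.01, -0.0457] wz 27
30 [0.0124, -0.0503] wz 30
```

```bash
f(){ python3 -c "from h import *;arc([])"; }
python3 -m handwheel '[{"x":0.0001,"y":-0.0052,"z":0,"wx":0,"wy":0,"wz":3},{"x":0.0005,"y":-0.0105,"z":0,"wx":0,"wy":0,"wz":6},{"x":0.0012,"y":-0.0156,"z":0,"wx":0,"wy":0,"wz":9},{"x":0.0022,"y":-0.0208,"z":0,"wx":0,"wy":0,"wz":12},{"x":0.0034,"y":-0.0259,"z":0,"wx":0,"wy":0,"wz":15}]'>/dev/null; f
python3 -m handwheel '[{"x":0.0001,"y":-0.0052,"z":0,"wx":0,"wy":0,"wz":3},{"x":0.0005,"y":-0.0105,"z":0,"wx":0,"wy":0,"wz":6},{"x":0.0012,"y":-0.0156,"z":0,"wx":0,"wy":0,"wz":9},{"x":0.0022,"y":-0.0208,"z":0,"wx":0,"wy":0,"wz":12},{"x":0.0034,"y":-0.0259,"z":0,"wx":0,"wy":0,"wz":15}]'>/dev/null; f
python3 -m handwheel '[{"x":0.0001,"y":-0.0052,"z":0,"wx":0,"wy":0,"wz":3},{"x":0.0005,"y":-0.0105,"z":0,"wx":0,"wy":0,"wz":6},{"x":0.0012,"y":-0.0156,"z":0,"wx":0,"wy":0,"wz":9}]'>/dev/null; f
```

```text
t 8.63 r 0.0999 handle -0.477 toolhead err -2.4 q [ 0.2   0.04 -0.74  1.89  0.04  1.22 -1.18]
F tangential 8.0 radial -2.53
t 9.05 r 0.0997 handle -0.22 toolhead err -2.7 q [ 0.17  0.02 -0.76  1.91  0.02  1.22 -1.48]
F tangential 7.55 radial -1.27
t 9.3 r 0.0996 handle -0.066 toolhead err -2.9 q [ 0.16  0.02 -0.77  1.91  0.02  1.22 -1.67]
F tangential 7.38 radial 0.05
```

```bash
f(){ python3 -c "from h import *;arc([])"; }
python3 -m handwheel '[{"x":0.0001,"y":-0.0052,"z":0,"wx":0,"wy":0,"wz":3},{"x":0.0005,"y":-0.0105,"z":0,"wx":0,"wy":0,"wz":6},{"x":0.0012,"y":-0.0156,"z":0,"wx":0,"wy":0,"wz":9}]'>/dev/null; f
python3 -m handwheel '[{"x":0.0001,"y":-0.0052,"z":0,"wx":0,"wy":0,"wz":3},{"x":0.0005,"y":-0.0105,"z":0,"wx":0,"wy":0,"wz":6},{"x":0.0012,"y":-0.0156,"z":0,"wx":0,"wy":0,"wz":9}]'>/dev/null; f
python3 -m handwheel '[{"x":0.0001,"y":-0.0052,"z":0,"wx":0,"wy":0,"wz":3},{"x":0.0005,"y":-0.0105,"z":0,"wx":0,"wy":0,"wz":6},{"x":0.0012,"y":-0.0156,"z":0,"wx":0,"wy":0,"wz":9}]'>/dev/null; f
```

```text
t 9.55 r 0.0996 handle 0.089 toolhead err -3.0 q [ 0.13  0.03 -0.79  1.9   0.03  1.22 -1.87]
F tangential 8.09 radial 0.67
t 9.8 r 0.0997 handle 0.245 toolhead err -3.1 q [ 0.11  0.04 -0.8   1.89  0.04  1.22 -2.06]
F tangential 7.36 radial 2.2
t 10.05 r 0.0998 handle 0.403 toolhead err -3.0 q [ 0.08  0.07 -0.81  1.88  0.06  1.23 -2.26]
F tangential 8.43 radial 3.39
```

```bash
python3 -m handwheel '[{"x":0.0001,"y":-0.0052,"z":0,"wx":0,"wy":0,"wz":3},{"x":0.0005,"y":-0.0105,"z":0,"wx":0,"wy":0,"wz":6},{"x":0.0012,"y":-0.0156,"z":0,"wx":0,"wy":0,"wz":9}]'>/dev/null; python3 -c "from h import *;arc([])"
python3 -m handwheel '[{"x":0,"y":0,"z":0,"wx":0,"wy":0,"wz":0},{"x":0,"y":0,"z":0,"wx":0,"wy":0,"wz":0}]' >/dev/null
python3 -c "from h import *;arc([-6,-12,-18,-24,-30,-36,-42,-48])"
```

```text
t 10.3 r 0.1001 handle 0.563 toolhead err -2.8 q [ 0.05  0.09 -0.81  1.85  0.08  1.23 -2.46]
F tangential 8.9 radial 3.83
t 10.47 r 0.1001 handle 0.57 toolhead err -2.2 q [ 0.05  0.09 -0.81  1.85  0.08  1.23 -2.46]
F tangential 6.89 radial 3.62
-6 [0.0011, 0.0104] wz -6
-12 [0.0031, 0.0207] wz -12
-18 [0.0062, 0.0307] wz -18
-24 [0.0103, 0.0403] wz -24
-30 [0.0154, 0.0494] wz -30
-36 [0.0215, 0.058] wz -36
-42 [0.0284, 0.0659] wz -42
-48 [0.0361, 0.073] wz -48
```

```bash
python3 -m handwheel '[{"x":0.0006,"y":0.0104,"z":0,"wx":0,"wy":0,"wz":-6},{"x":0.0022,"y":0.0207,"z":0,"wx":0,"wy":0,"wz":-12},{"x":0.0049,"y":0.0308,"z":0,"wx":0,"wy":0,"wz":-18},{"x":0.0086,"y":0.0406,"z":0,"wx":0,"wy":0,"wz":-24},{"x":0.0134,"y":0.0499,"z":0,"wx":0,"wy":0,"wz":-30},{"x":0.0191,"y":0.0587,"z":0,"wx":0,"wy":0,"wz":-36},{"x":0.0257,"y":0.0668,"z":0,"wx":0,"wy":0,"wz":-42},{"x":0.0331,"y":0.0742,"z":0,"wx":0,"wy":0,"wz":-48}]' >/dev/null
python3 -c "from h import *;arc([-6,-12,-18,-22,-25])"
```

```text
t 11.13 r 0.0997 handle -0.254 toolhead err -1.2 q [ 0.19  0.03 -0.76  1.9   0.02  1.22 -1.41]
F tangential -0.43 radial -2.64
-6 [0.0005, 0.0104] wz -6
-12 [0.0023, 0.0207] wz -12
-18 [0.0052, 0.0308] wz -18
-22 [0.0077, 0.0373] wz -22
-25 [0.0099, 0.0421] wz -25
```

```bash
f(){ python3 -c "from h import *;arc([])"; }
python3 -m handwheel '[{"x":0.0005,"y":0.0104,"z":0,"wx":0,"wy":0,"wz":-6},{"x":0.0022,"y":0.0207,"z":0,"wx":0,"wy":0,"wz":-12},{"x":0.0052,"y":0.0308,"z":0,"wx":0,"wy":0,"wz":-18},{"x":0.0077,"y":0.0373,"z":0,"wx":0,"wy":0,"wz":-22},{"x":0.01,"y":0.0425,"z":0,"wx":0,"wy":0,"wz":-25}]' >/dev/null; f
python3 -m handwheel '[{"x":0.0001,"y":-0.0052,"z":0,"wx":0,"wy":0,"wz":3},{"x":0.0005,"y":-0.0105,"z":0,"wx":0,"wy":0,"wz":6},{"x":0.0012,"y":-0.0156,"z":0,"wx":0,"wy":0,"wz":9}]'>/dev/null; f
python3 -m handwheel '[{"x":0.0001,"y":-0.0052,"z":0,"wx":0,"wy":0,"wz":3},{"x":0.0005,"y":-0.0105,"z":0,"wx":0,"wy":0,"wz":6},{"x":0.0012,"y":-0.0156,"z":0,"wx":0,"wy":0,"wz":9}]'>/dev/null; f
python3 -m handwheel '[{"x":0.0001,"y":-0.0052,"z":0,"wx":0,"wy":0,"wz":3},{"x":0.0005,"y":-0.0105,"z":0,"wx":0,"wy":0,"wz":6},{"x":0.0012,"y":-0.0156,"z":0,"wx":0,"wy":0,"wz":9}]'>/dev/null; f
```

```text
t 11.55 r 0.1001 handle -0.69 toolhead err -1.3 q [ 0.22  0.08 -0.74  1.86  0.06  1.22 -0.93]
F tangential 1.05 radial -1.06
t 11.8 r 0.0999 handle -0.538 toolhead err -1.9 q [ 0.21  0.06 -0.75  1.88  0.04  1.22 -1.11]
F tangential 6.94 radial -1.41
t 12.05 r 0.0998 handle -0.398 toolhead err -2.9 q [ 0.2   0.04 -0.75  1.9   0.03  1.22 -1.28]
F tangential 7.41 radial -1.34
t 12.3 r 0.0996 handle -0.242 toolhead err -3.0 q [ 0.18  0.03 -0.76  1.9   0.02  1.22 -1.46]
F tangential 6.75 radial 0.01
```

```bash
f(){ python3 -c "from h import *;arc([])"; }
python3 -m handwheel '[{"x":0.0001,"y":-0.0052,"z":0,"wx":0,"wy":0,"wz":3},{"x":0.0005,"y":-0.0105,"z":0,"wx":0,"wy":0,"wz":6},{"x":0.0012,"y":-0.0156,"z":0,"wx":0,"wy":0,"wz":9}]'>/dev/null; f
python3 -m handwheel '[{"x":0.0001,"y":-0.0052,"z":0,"wx":0,"wy":0,"wz":3},{"x":0.0005,"y":-0.0105,"z":0,"wx":0,"wy":0,"wz":6},{"x":0.0012,"y":-0.0156,"z":0,"wx":0,"wy":0,"wz":9}]'>/dev/null; f
python3 -m handwheel '[{"x":0.0001,"y":-0.0052,"z":0,"wx":0,"wy":0,"wz":3},{"x":0.0005,"y":-0.0105,"z":0,"wx":0,"wy":0,"wz":6},{"x":0.0012,"y":-0.0156,"z":0,"wx":0,"wy":0,"wz":9}]'>/dev/null; f
```

```text
t 12.55 r 0.0995 handle -0.09 toolhead err -3.3 q [ 0.16  0.02 -0.77  1.91  0.02  1.22 -1.65]
F tangential 8.84 radial 0.58
t 12.8 r 0.0994 handle 0.058 toolhead err -3.8 q [ 0.14  0.03 -0.79  1.9   0.03  1.22 -1.84]
F tangential 9.9 radial 1.25
t 13.05 r 0.0994 handle 0.208 toolhead err -4.3 q [ 0.12  0.04 -0.8   1.89  0.04  1.23 -2.04]
F tangential 11.39 radial 3.81
```

```bash
f(){ python3 -c "from h import *;arc([])"; }
python3 -m handwheel '[{"x":0.0001,"y":-0.0052,"z":0,"wx":0,"wy":0,"wz":3},{"x":0.0005,"y":-0.0105,"z":0,"wx":0,"wy":0,"wz":6},{"x":0.0012,"y":-0.0156,"z":0,"wx":0,"wy":0,"wz":9}]'>/dev/null; f
python3 -m handwheel '[{"x":0,"y":0,"z":0,"wx":0,"wy":0,"wz":0}]' >/dev/null; f
python3 -m handwheel '[{"x":0,"y":0,"z":0,"wx":0,"wy":0,"wz":0}]' >/dev/null; f
```

```text
t 13.3 r 0.0995 handle 0.361 toolhead err -4.5 q [ 0.09  0.06 -0.81  1.88  0.06  1.23 -2.24]
F tangential 12.5 radial 4.88
t 13.38 r 0.0995 handle 0.37 toolhead err -3.9 q [ 0.09  0.06 -0.81  1.88  0.06  1.23 -2.24]
F tangential 12.18 radial 6.18
t 13.47 r 0.0995 handle 0.368 toolhead err -3.9 q [ 0.09  0.06 -0.81  1.88  0.06  1.23 -2.24]
F tangential 11.78 radial 4.33
```

```bash
python3 -m handwheel '[{"x":0.0001,"y":-0.0045,"z":0,"wx":0,"wy":0,"wz":2.5},{"x":0.0001,"y":-0.0045,"z":0,"wx":0,"wy":0,"wz":2.5}]' >/dev/null; python3 -c "from h import *;arc([])"
python3 -m handwheel '[{"x":0.0006,"y":0.0104,"z":0,"wx":0,"wy":0,"wz":-6},{"x":0.0022,"y":0.0207,"z":0,"wx":0,"wy":0,"wz":-12},{"x":0.0049,"y":0.0308,"z":0,"wx":0,"wy":0,"wz":-18},{"x":0.0086,"y":0.0406,"z":0,"wx":0,"wy":0,"wz":-24},{"x":0.0134,"y":0.0499,"z":0,"wx":0,"wy":0,"wz":-30},{"x":0.0191,"y":0.0587,"z":0,"wx":0,"wy":0,"wz":-36},{"x":0.0257,"y":0.0668,"z":0,"wx":0,"wy":0,"wz":-42},{"x":0.0331,"y":0.0742,"z":0,"wx":0,"wy":0,"wz":-48}]' >/dev/null
python3 -c "from h import *;arc([-5,-10,-15,-17,-18,-20])"
```

```text
t 13.63 r 0.0994 handle 0.409 toolhead err -4.2 q [ 0.08  0.07 -0.81  1.87  0.06  1.23 -2.3 ]
F tangential 13.07 radial 5.15
t 14.3 r 0.0998 handle -0.386 toolhead err -1.2 q [ 0.2   0.04 -0.76  1.89  0.03  1.22 -1.26]
F tangential 1.04 radial -3.4
-5 [0.0003, 0.0087] wz -5
-10 [0.0016, 0.0173] wz -10
-15 [0.0037, 0.0258] wz -15
-17 [0.0048, 0.0291] wz -17
-18 [0.0053, 0.0308] wz -18
-20 [0.0065, 0.0341] wz -20
```

```bash
python3 -m handwheel '[{"x":0.0003,"y":0.0087,"z":0,"wx":0,"wy":0,"wz":-5},{"x":0.0016,"y":0.0173,"z":0,"wx":0,"wy":0,"wz":-10},{"x":0.0037,"y":0.0258,"z":0,"wx":0,"wy":0,"wz":-15},{"x":0.0055,"y":0.0316,"z":0,"wx":0,"wy":0,"wz":-18.5},{"x":0.0055,"y":0.0316,"z":0,"wx":0,"wy":0,"wz":-18.5},{"x":0.0055,"y":0.0316,"z":0,"wx":0,"wy":0,"wz":-18.5}]' >/dev/null
python3 -c "from h import *;arc([])"
python3 -m handwheel '[{"x":0,"y":0,"z":0,"wx":0,"wy":0,"wz":0},{"x":0,"y":0,"z":0,"wx":0,"wy":0,"wz":0},{"x":0,"y":0,"z":0,"wx":0,"wy":0,"wz":0},{"x":0,"y":0,"z":0,"wx":0,"wy":0,"wz":0}]' 0.05
python3 -m handwheel '[{"x":0,"y":0,"z":-0.01,"wx":0,"wy":0,"wz":0},{"x":0,"y":0,"z":-0.03,"wx":0,"wy":0,"wz":0},{"x":0,"y":0,"z":-0.06,"wx":0,"wy":0,"wz":0},{"x":0,"y":0,"z":-0.09,"wx":0,"wy":0,"wz":0},{"x":0,"y":0,"z":-0.12,"wx":0,"wy":0,"wz":0},{"x":0,"y":0,"z":-0.15,"wx":0,"wy":0,"wz":0},{"x":0,"y":0,"z":-0.15,"wx":0,"wy":0,"wz":0},{"x":0,"y":0,"z":-0.15,"wx":0,"wy":0,"wz":0}]'
python3 - <<'E'
from h import *
from bench import ctrl
import cv2
i=ctrl.get_image("side")["image"][205:305,190:290,::-1]
cv2.imwrite("pics/e.png",cv2.resize(i,(400,400),interpolation=cv2.INTER_CUBIC))
E
```

```text
t 14.8 r 0.1001 handle -0.709 toolhead err -1.6 q [ 0.23  0.09 -0.75  1.86  0.06  1.22 -0.92]
F tangential 3.46 radial -0.44
time: 15.13
position: [0.454, 0.215, 0.1717]
tool_rot: [-2.599, -1.765, 0.0]
ft_force: [-0.5, 0.5, 0.8]
grip_width: 0.438
grip_force: 0.0
time: 15.8
position: [0.4552, 0.2153, 0.324]
tool_rot: [2.598, 1.764, 0.006]
ft_force: [-0.6, 0.7, -0.5]
grip_width: 0.579
grip_force: 0.0
```

View pics/e.png

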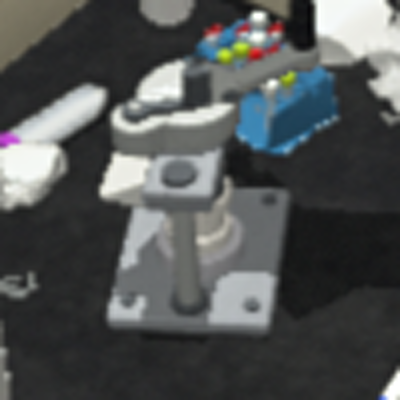

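The post is at crop (303,25), gripper clear. The fin top is at about (198,62) and the pivot at (135,105). One numeric check, then I'll hand in.

```bash
python3 - <<'E'
from h import *
f=side(598,68,.2)[:2];p=side(702,25,.187)[:2]
for n,v in(("post",p-A),):
    a=np.degrees(np.arctan2(v[1],v[0]))%360;print(n,np.hypot(*v),(209.1-a)/57.3)
th=np.radians(209.1+.71*57.3);u=np.array([np.cos(th),np.sin(th)]);pv=A-.044*u;w=f-pv
print("lever",np.hypot(*w),-np.arctan2(u[0]*w[1]-u[1]*w[0],u@w))
from bench import ctrl;s=ctrl.get_state();print(s["time"],np.abs(s["qd"]).max())
E
```

```text
post 0.09382371716322244 -0.6151096842412529
lever 0.04477892935069342 0.4182061591638214
15.85 0.04142480282115641
```

Lever is fully over. The handle estimate from the picture is rough, so I'll nudge it gently to its stop with the open fingers.

```bash
python3 -m handwheel '[{"x":0,"y":0,"z":0.04,"wx":0,"wy":0,"wz":0},{"x":0,"y":0,"z":0.08,"wx":0,"wy":0,"wz":0},{"x":0,"y":0,"z":0.11,"wx":0,"wy":0,"wz":0},{"x":0,"y":0,"z":0.13,"wx":0,"wy":0,"wz":0},{"x":0,"y":0,"z":0.145,"wx":0,"wy":0,"wz":0},{"x":0,"y":0,"z":0.145,"wx":0,"wy":0,"wz":0}]' |tail -5
python3 -m handwheel '[{"x":0,"y":0.004,"z":0,"wx":0,"wy":0,"wz":0},{"x":0,"y":0.008,"z":0,"wx":0,"wy":0,"wz":0},{"x":0,"y":0.011,"z":0,"wx":0,"wy":0,"wz":0},{"x":0,"y":0.014,"z":0,"wx":0,"wy":0,"wz":0}]'|sed -n 2,4p
python3 -m handwheel '[{"x":0,"y":0.001,"z":0,"wx":0,"wy":0,"wz":0},{"x":0,"y":0.002,"z":0,"wx":0,"wy":0,"wz":0},{"x":0,"y":0.003,"z":0,"wx":0,"wy":0,"wz":0}]'|sed -n 2,4p
python3 -c "from h import *;arc([])"
```

```text
position: [0.4512, 0.2129, 0.1719]
tool_rot: [-2.597, -1.763, 0.013]
ft_force: [-0.8, -0.6, -0.8]
grip_width: 0.578
grip_force: 0.0
position: [0.4688, 0.2092, 0.1776]
tool_rot: [2.599, 1.763, 0.003]
ft_force: [0.2, 0.2, 0.4]
position: [0.4703, 0.2084, 0.1768]
tool_rot: [-2.599, -1.764, -0.0]
ft_force: [-0.9, 0.3, 1.6]
t 16.93 r 0.101 handle -0.87 toolhead err -10.6 q [ 0.23  0.11 -0.74  1.82  0.08  1.24 -0.91]
F tangential -0.91 radial -0.12
```

```bash
for k in 1; do python3 -m handwheel '[{"x":0,"y":0.001,"z":0,"wx":0,"wy":0,"wz":0},{"x":0,"y":0.002,"z":0,"wx":0,"wy":0,"wz":0}]'|sed -n '2p;4p'; done
python3 -m handwheel '[{"x":0,"y":0.001,"z":0,"wx":0,"wy":0,"wz":0},{"x":0,"y":0.002,"z":0,"wx":0,"wy":0,"wz":0}]'|sed -n '2p;4p'
python3 -m handwheel '[{"x":0,"y":0.001,"z":0,"wx":0,"wy":0,"wz":0},{"x":0,"y":0.001,"z":0,"wx":0,"wy":0,"wz":0}]'|sed -n '2p;4p'
```

```text
position: [0.4721, 0.2076, 0.1766]
ft_force: [-0.9, 0.5, 1.3]
position: [0.4724, 0.2075, 0.1764]
ft_force: [-7.1, 1.4, 4.8]
position: [0.4724, 0.2075, 0.1764]
ft_force: [-8.5, 1.4, 5.3]
```

The stop has been reached. Now I'll centre the fingers, lift, settle and hand in.

```bash
python3 -m handwheel '[{"x":0,"y":-0.005,"z":0,"wx":0,"wy":0,"wz":0},{"x":0,"y":-0.01,"z":0,"wx":0,"wy":0,"wz":0},{"x":0,"y":-0.016,"z":0,"wx":0,"wy":0,"wz":0},{"x":0,"y":-0.016,"z":-0.02,"wx":0,"wy":0,"wz":0},{"x":0,"y":-0.016,"z":-0.06,"wx":0,"wy":0,"wz":0},{"x":0,"y":-0.016,"z":-0.1,"wx":0,"wy":0,"wz":0},{"x":0,"y":-0.016,"z":-0.14,"wx":0,"wy":0,"wz":0},{"x":0,"y":-0.016,"z":-0.14,"wx":0,"wy":0,"wz":0},{"x":0,"y":-0.016,"z":-0.14,"wx":0,"wy":0,"wz":0},{"x":0,"y":-0.016,"z":-0.14,"wx":0,"wy":0,"wz":0}]' && python3 -c "
from bench import ctrl
print(ctrl.close_job())"
```

```text
time: 18.27
position: [0.46, 0.212, 0.3161]
tool_rot: [2.599, 1.764, 0.0]
ft_force: [0.3, -0.2, 0.1]
grip_width: 0.573
grip_force: 0.0
the job is handed in; nothing more can be done
None
```

I handed the job in at 18.3 s: lever fully over to tighten, holder clamped at about 70 N (inferred from a 5.6 N rise in handle resistance), handle at its loosen-side stop and released; the verdict was not shown.

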